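# Press the copper air vessel onto the sprung test cradle and hold it

### The job

Lift the copper air vessel out of the foam block, slide its open socket down over the gauge pin in the middle of the sprung test cradle, and press it gently down, upright, until the red pointer on the yellow spring ring stands within the green band of the white post, never letting the ring bottom out on its stop. Finish while still holding the vessel pressed down there: do not let go, because the spring would lift it. Leave the grey vessel, the screwdriver, the spanner and the black pouch where they are.

Things in the scene. Friction and masses are not known exactly. Their poses are not given: they have to be found in the camera images.
- copper_vessel: Copper air vessel, 190-310 g, upright in a foam hole. Origin: centre of its open lower end, z up its axis. From there up: brass socket 34 mm outside, bore 22 mm and 34 mm deep, 38 mm high; copper ball 64 mm in diameter, centre 66 mm up; brass boss 22 mm in diameter from 96 to 132 mm (its top), best gripped from above (thin look-only flange at its foot). Round: yaw does not matter.
- copper_vessel_boss (a point): Point on the copper vessel's axis inside its brass boss, 118 mm above the vessel's origin (14 mm below the boss's top): a good height to grip from above.
- grey_vessel: A vessel of just the same shape and size, but grey with a steel boss, in the other hole of the foam block. Leave it alone. Origin as on the copper one.
- foam: Black foam block, fixed, 120 x 230 x 40 mm (x, y, z), origin under its centre. Two round holes, 38 mm in diameter, 25 mm deep, 55 mm from the centre along its +y and -y, hold the vessels, their lower ends 15 mm above the bench; lift them straight up.
- cradle: Sprung test cradle, fixed: dark plate 140 x 140 x 16 mm, origin under its centre. Mid: gauge pin 16 mm in diameter, tapered tip, top 52 mm above the bench. Guide rods 8 mm thick, 95 mm high, 44 mm out along +x and -x. White post 26 x 8 mm, 100 mm high, 58 mm out along +y; green band on it 65 to 75 mm above the bench.
- ring_top (a point): Centre of the top face of the yellow spring ring round the pin; moves with the ring; 90 mm above the bench when up. Ring 68 mm outside, 48 mm inside, 10 mm high. The copper ball sits in it: a seated vessel's origin is 45 mm below this point on the same vertical, the pin then 7 mm inside its socket (deeper as the ring sinks).
- ring (a joint): How far the ring is pressed down, m: 0 up (as found), 0.024 on its stop. Its red pointer, 5 mm below the ring's top, is in the green band from 0.010 to 0.020, mid-band at 0.015. Spring: 6 N at the start, plus 0.45 N per mm (13 N at mid-band); the vessel's weight alone does not press it down; let go, it rises.
- screwdriver: Red-handled screwdriver lying on the bench; leave it.
- spanner: Steel spanner lying on the bench; leave it.
- pouch: Black zip pouch 75 x 100 x 28 mm on the bench; leave it.
Mind the look-alikes: they are no part of the job. Several things have the shape of the copper_vessel; the one meant has the colours described above.

How it is judged:
By the outcome, as a careful person would: the job done as asked, in the order asked, and still so for the second after the job is handed in, while the arm keeps its last pose, push and grip.
It also fails if it takes over 42 s, if anything falls off the work surface, if the arm or the gripper's body presses on something with over 40 N, if the wrist force passes 120 N, or if a joint passes its speed limit or range.

### The arm

A 6-joint arm with a two-finger parallel gripper is mounted at the origin on the work surface. World frame = base frame: x ahead of the robot, y to its left, z up, the work surface at z = 0. Lengths are in m, angles in rad, forces in N, time in s.
With the tool pointing down it reaches from about 0.35 to 0.975 m from the base axis. Payload 4.9 kg.
Tool frame: the origin (TCP) lies midway between the tips of the shut fingers; the grasp point (between the pads) lies behind it (manip.tcp_to_grasp is the z of the grasp point in the tool frame, in m); z points along the fingers, y is the direction in which the jaws open and shut (so a half turn about z gives the same grasp; the last joint's range is limited). The gripper opens to 85 mm and grips with 20 to 120 N. Pads are 22 mm wide; open, the fingers measure 114 mm over their backs; the gripper's body (76 mm by 85 mm) begins 54 mm behind the grasp point. The pads swing forward as they close: fully open they stand 13 mm farther back than shut.
Start: joints at [1.216, 0.053, 1.613, -0, 1.476, -0.119], TCP at [0.146, 0.608, 0.231] pointing down, gripper open.
Joint ranges: [-3.01, 3.01], [-1.01, 2.22], [0.06, 2.58], [-1.02, 4.17], [0.09, 2.62], [-3.14, 3.14]. Speed limits (rad/s): [2.57, 2.57, 3.14, 3.14, 3.14, 3.14].

### API

Orientations are given as a unit quaternion [w, x, y, z].
In Python, from plant import status, vision, order, regions_of, manip gives the robot as it stands. The module is installed in compiled form; this text tells all that it offers.
- The arm moves only by the shell command python3 -m crank 'ROWS'. ROWS is JSON, one flat list of numbers, 5 for each row, row after row: the shift along the tool's x, y, z in mm, then the turn about the tool's z in degrees, then the opening in per cent of the stroke, from 0 (shut) to 100 (fully open). In form: [tx, ty, tz, yaw, fingers, tx, ty, tz, yaw, fingers, ...]. A call has exactly 10 rows; each row is the pose to reach, as a shift and turn from the pose commanded when the call began, along the tool's axes at that moment; what a row does not reach only later rows make up. A row lasts 1/10 s, in which the tool goes at most 50 mm and 8.59 degrees, less where a joint would pass 70% of its speed; a pose out of reach is approached as far as the arm can. A call with a gripper value outside its range is refused whole. The fingers move at their own pace and stop on an object; the grip force is fixed at half the most. Time passes only in rows, so rows that repeat a pose let the fingers close, or fill a call up. It gives the time, the measured TCP pose, the force and the opening at its end, in the units of the state.
- status.state(): the state, without advancing time (a new reading comes with each control period).
- vision.grab_frame(name): name is "scene" or "top" or "wrist"; returns (picture, depth): 400x640x3 uint8, red, green, blue; 400x640 float32, m along the optical axis (not along the pixel's ray), 0 where there is no reading.
- vision.get_calibration(name): a dict with "camera_matrix" (3x3 intrinsics, pixels), "R" (3x3) and "t" (3): a world point X has camera coordinates R X + t. Camera axes: x right, y down, z forward; pixel columns grow to the right and rows downward; lengths in m; the calibration is good to about 2 mm. The wrist camera is an equidistant fisheye: a pixel r from the principal point sees the ray r / f radians off the axis. A picture is of the moment at which its call begins: read the wrist's pose just before it. get_calibration takes no time and is no camera call; for the wrist camera it gives the pose at the moment of the call.
- order.job_done(): hands the job in, once; it reports no verdict.
Trained networks look in the newest picture that a camera, given by its name, has taken for a name from the list of things; names that differ only in an ending like _2 or _b are one class to them, and where a whole thing is asked for, a point or a joint stands for the part that bears it (a point fixed in the world has none). Each returns a list of dicts, best first, with "confidence" (0 to 1); they miss things now and then, are a little off and sometimes report something else, mostly with a low value. They report only what shows in the picture. A call takes as long as a camera call. They do not tell look-alikes from the thing itself.
- regions_of(camera, name): "region" (400x640 bool, what is visible of it) and "extent" ([centre column, centre row, width, height] in pixels, round what is visible of it).
The state is a dict: "time": time; "joint_pos": joint angles; "joint_vel": joint speeds; "joint_efforts": joint torques, N m; "tool_pos": TCP position; "tool_rot": TCP orientation; "contact_force": force on the tool from outside, world axes, zero at the start; "ft_torque": the same for the moment, N m; "gripper_width": opening from 0.0 (shut) to 1.0 (fully open).
Only numpy, scipy, OpenCV 4.12 (cv2) and the standard library are available. Lean on these libraries where they do the work, as an engineer would, in place of code of your own. Each camera call takes 0.05 s, during which the arm holds its last target. There are 200 camera calls.

## Working session

There is one attempt and no reset: what is moved stays moved. The work goes in short steps, Python scripts to look and compute and a shell command to move; the robot and the scene stay as the last step left them, time stands still between calls to the robot, and variables do not carry over. Pictures are saved under pics/ and viewed, on a budget of 10 in all, crops included, one or two more only if the job needs it, and the job is handed in when it is done.

```bash
mkdir -p pics; cat > h.py <<'E'
import numpy as np, cv2
from plant import status, vision, order, regions_of, manip
def pts(cam, depth, mask):
    c=vision.get_calibration(cam);K=np.array(c["camera_matrix"]);R=np.array(c["R"]);t=np.array(c["t"])
    v,u=np.nonzero(mask&(depth>0));z=depth[v,u]
    P=np.c_[(u-K[0,2])/K[0,0]*z,(v-K[1,2])/K[1,1]*z,z]
    return (P-t)@R, u, v
def save(n,im): cv2.imwrite(f"pics/{n}.png",im[:,:,::-1])
E
python3 - <<'E'
from h import *
s=status.state();print(s["tool_pos"],s["tool_rot"],s["contact_force"],manip.tcp_to_grasp)
ims=[]
for cam in("scene","top"):
    im,d=vision.grab_frame(cam); im2=im.copy()
    for n in("copper_vessel","foam","cradle","ring_top"):
        for r in regions_of(cam,n)[:3]:
            if r["confidence"]<.3: continue
            P,u,v=pts(cam,d,r["region"])
            e=r["extent"]
            print(cam,n,round(r["confidence"],2),np.round(e),"med",np.median(P,0).round(3),"lo",np.percentile(P,2,0).round(3),"hi",np.percentile(P,98,0).round(3),"rgb",np.median(im[r["region"]],0))
    save(cam,im)
E
```

```text
[0.14579077 0.60711941 0.23006109] [-2.50010923e-04  1.17647753e-01  9.93054867e-01 -9.87655803e-04] [ 0.92436075 -0.00165769  0.10841593] -0.0187
scene copper_vessel 0.98 [315. 215.  25.  42.] med [ 0.601 -0.018  0.084] lo [ 0.567 -0.038  0.007] hi [0.622 0.014 0.134] rgb [ 30.  74. 151.]
scene copper_vessel 0.69 [273. 184.  22.  38.] med [ 0.447 -0.006  0.082] lo [ 0.377 -0.027 -0.001] hi [0.468 0.086 0.133] rgb [ 29.  73. 147.]
scene copper_vessel 0.67 [232. 201.  25.  36.] med [ 0.411 -0.119  0.084] lo [ 0.383 -0.141  0.01 ] hi [ 0.431 -0.092  0.133] rgb [ 99.  45. 118.]
scene foam 0.76 [251. 272.  98.  85.] med [ 0.573 -0.211  0.039] lo [ 0.49  -0.308  0.005] hi [ 0.611 -0.081  0.044] rgb [49. 47. 42.]
scene foam 0.46 [334. 316.  65.  38.] med [ 0.812 -0.18   0.023] lo [ 0.712 -0.19   0.011] hi [ 0.859 -0.163  0.029] rgb [252.  40.  31.]
scene cradle 0.81 [349. 159.  62.  64.] med [0.538 0.218 0.017] lo [0.465 0.153 0.   ] hi [0.609 0.305 0.094] rgb [107. 105.  99.]
scene cradle 0.51 [413. 207.  46.  47.] med [0.752 0.219 0.006] lo [ 0.671  0.179 -0.001] hi [0.835 0.263 0.012] r
[... 674 characters left out ...]
   ] hi [0.618 0.026 0.133] rgb [ 32. 103. 226.]
top foam 0.63 [409. 220. 103.  59.] med [ 0.54  -0.187  0.04 ] lo [ 0.483 -0.301  0.001] hi [ 0.604 -0.074  0.045] rgb [51. 48. 44.]
top foam 0.36 [233. 141.  36.  57.] med [0.738 0.228 0.007] lo [0.678 0.195 0.002] hi [0.815 0.264 0.011] rgb [254. 253. 251.]
top cradle 0.94 [232. 228.  68.  74.] med [0.529 0.231 0.017] lo [0.458 0.161 0.002] hi [0.604 0.308 0.094] rgb [145. 144. 138.]
top cradle 0.44 [235. 138.  41.  67.] med [0.747 0.226 0.007] lo [ 0.67   0.186 -0.001] hi [0.832 0.268 0.011] rgb [253. 252. 250.]
top ring_top 0.94 [220. 225.  38.  40.] med [0.529 0.242 0.089] lo [0.495 0.203 0.03 ] hi [0.573 0.275 0.094] rgb [255. 255.  68.]
```

```bash
python3 -c "
import cv2
a=cv2.imread('pics/scene.png');b=cv2.imread('pics/top.png')
cv2.imwrite('pics/both.png',cv2.resize(cv2.vconcat([a,b]),(480,600)))"
```

```text
(no output)
```

View pics/both.png

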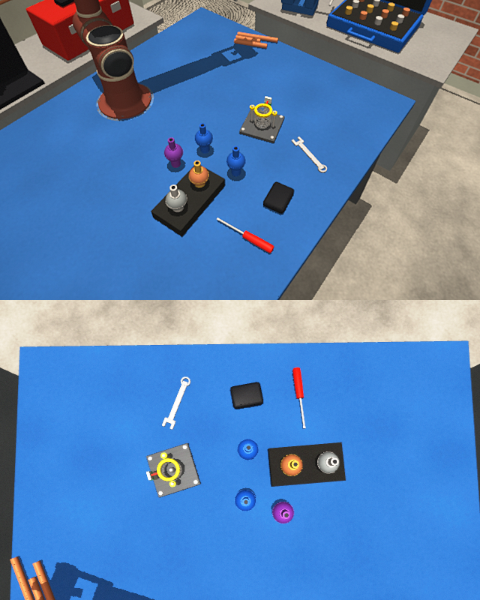

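The copper vessel is at about (388,223) in the top view. The grey one is to its right, with blue and purple decoys left of and below it, and the yellow ring is at about (225,226). Next I refine the positions by intersecting rays with the known heights.

```bash
cat >> h.py <<'E'
def rayz(cam,uv,zw):
    c=vision.get_calibration(cam);K=np.array(c["camera_matrix"]);R=np.array(c["R"]);t=np.array(c["t"])
    uv=np.atleast_2d(uv).astype(float)
    d=np.c_[(uv[:,0]-K[0,2])/K[0,0],(uv[:,1]-K[1,2])/K[1,1],np.ones(len(uv))]@R
    o=-R.T@t
    return o+d*((zw-o[2])/d[:,2])[:,None]
def circ(P):
    A=np.c_[2*P[:,:2],np.ones(len(P))];s=np.linalg.lstsq(A,(P[:,:2]**2).sum(1),rcond=None)[0]
    return s[:2],np.sqrt(s[2]+s[0]**2+s[1]**2)
E
python3 - <<'E'
from h import *
for cam in("top","scene"):
    im,d=vision.grab_frame(cam)
    print(cam,"cam at",(-np.array(vision.get_calibration(cam)["R"]).T@vision.get_calibration(cam)["t"]).round(2))
    P,u,v=pts(cam,d,np.ones(d.shape,bool)); 
    rgb=im[v,u].astype(int)
    m=(P[:,2]>.135)&(P[:,2]<.155)&(np.hypot(P[:,0]-.53,P[:,1]+.13)<.04)
    Q=P[m];print("boss top n",m.sum(),Q.mean(0).round(4),"mid",((Q.max(0)+Q.min(0))/2).round(4),"rayplane",rayz(cam,[[u[m].mean(),v[m].mean()]],.145).round(4))
    m=(P[:,2]>.06)&(P[:,2]<.13)&(rgb[:,0]>rgb[:,2]+50)&(np.hypot(P[:,0]-.53,P[:,1]+.13)<.05)
    Q=P[m];A=np.c_[2*Q,np.ones(len(Q))];s=np.linalg.lstsq(A,(Q**2).sum(1),rcond=None)[0];print("ball",m.sum(),s[:3].round(4),np.sqrt(s[3]+s[:3]@s[:3]).round(4))
    m=(rgb[:,0]>120)&(rgb[:,1]>110)&(rgb[:,2]<.6*rgb[:,0])&(P[:,2]>.075)&(P[:,2]<.1)&(np.hypot(P[:,0]-.53,P[:,1]-.235)<.06)
    c=circ(P[m]);c2=circ(rayz(cam,np.c_[u[m],v[m]],.09)); print("ring",m.sum(),c,c2,P[m,2].mean())
    m=(P[:,2]>.03)&(P[:,2]<.06)&(np.hypot(P[:,0]-.53,P[:,1]-.235)<.02)
    print("pin",m.sum(),P[m].mean(0).round(4) if m.any() else 0)
s=status.state();print(s["tool_pos"],s["gripper_width"],s["time"])
E
```

```text
top cam at [0.51 0.03 1.07]
boss top n 90 [ 0.5396 -0.1324  0.1463] mid [ 0.5396 -0.133   0.1438] rayplane [[ 0.5397 -0.1326  0.145 ]]
ball 562 [ 0.5398 -0.1325  0.0844] 0.0301
ring 475 (array([0.53030298, 0.23417915]), np.float64(0.03244225584498413)) (array([0.53030451, 0.23397927]), np.float64(0.032430553700562095)) 0.08936406213691567
pin 40 [0.5306 0.2335 0.048 ]
scene cam at [ 1.08 -0.61  1.06]
boss top n 82 [ 0.5436 -0.1383  0.1453] mid [ 0.5426 -0.1376  0.1435] rayplane [[ 0.5435 -0.1382  0.145 ]]
ball 513 [ 0.5429 -0.1378  0.088 ] 0.0287
ring 238 (array([0.53205727, 0.23133527]), np.float64(0.033486477915199556)) (array([0.53290872, 0.22957041]), np.float64(0.033569039335643)) 0.08888231799978222
pin 16 [0.5345 0.2269 0.0416]
[0.14599465 0.60769639 0.23133209] 0.997864403267332 0.6
```

```bash
python3 -m crank '[-15,-17,0,0,60,-42,-47,0,0,60,-70,-79,0,0,60,-100,-113,0,0,60,-130,-147,0,0,60,-160,-181,0,0,60,-190,-215,0,0,60,-220,-248,0,0,60,-250,-282,0,0,60,-280,-316,0,0,60]' && python3 -m crank '[-30,-34,0,0,60,-60,-68,0,0,60,-90,-102,0,0,60,-120,-136,0,0,60,-150,-170,0,0,60,-180,-203,0,0,60,-210,-237,0,0,60,-240,-271,0,0,60,-265,-299,0,0,60,-276,-312,0,0,60]'
python3 - <<'E'
from h import *
s=status.state();print(s["tool_pos"],s["tool_rot"],s["joint_pos"],s["time"])
c=vision.get_calibration("wrist");print(c)
im,d=vision.grab_frame("wrist");save("w1",im)
for r in regions_of("wrist","copper_vessel")[:4]: print(r["confidence"],r["extent"],np.median(im[r["region"]],0))
E
```

```text
time: 1.6
tool_pos: [0.345, 0.2334, 0.2317]
tool_rot: [0.001, 0.117, 0.993, 0.0]
contact_force: [0.9, 0.9, -0.3]
gripper_width: 0.6
time: 2.6
tool_pos: [0.5407, -0.1355, 0.2312]
tool_rot: [-0.0, 0.119, 0.993, -0.0]
contact_force: [-0.4, -0.3, 0.2]
gripper_width: 0.599
[ 0.5407114  -0.13553151  0.2312245 ] [-7.05529458e-06  1.18955593e-01  9.92899558e-01 -1.87475025e-04] [-3.78914105e-01 -1.08321789e-01  1.77086649e+00 -3.67550989e-04
  1.47896532e+00 -1.71120086e+00] 2.6
{'camera_matrix': array([[309.70691629,   0.        , 324.84211744],
       [  0.        , 309.70691629, 198.84680051],
       [  0.        ,   0.        ,   1.        ]]), 'R': array([[ 2.36186533e-01,  9.71707716e-01, -1.89594484e-04],
       [ 9.19383978e-01, -2.23405379e-01,  3.23764016e-01],
       [ 3.14561637e-01, -7.66430108e-02, -9.46137847e-01]]), 't': array([ 0.00323546, -0.5696862 ,  0.20058064])}
0.98 [453.2, 199.4, 63.0, 63.7] [ 44. 128. 246.]
0.88 [327.1, 183.8, 66.2, 70.1] [209. 130.  82.]
0.77 [318.8, 37.8, 69.7, 65.1] [116.  56. 146.]
0.65 [438.0, 50.6, 69.3, 65.3] [ 44. 131. 248.]
```

View pics/w1.png

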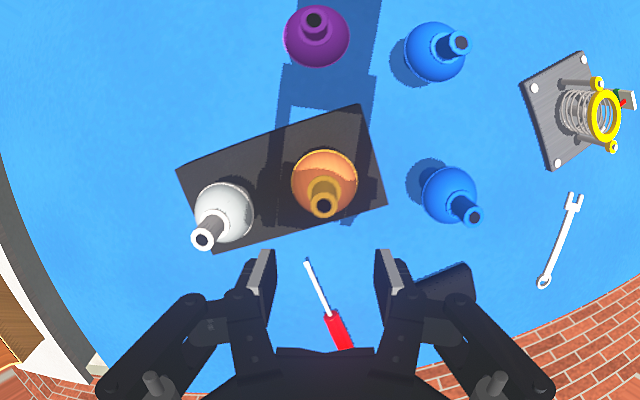

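The wrist view shows the copper boss top at about (323,207), between the jaws' fingers. The blue decoys are clear on the right and the grey vessel is on the left.

```bash
cat >> h.py <<'E'
def wray(uv,zw,c=None):
    c=c or vision.get_calibration("wrist");K=np.array(c["camera_matrix"]);R=np.array(c["R"]);t=np.array(c["t"])
    uv=np.atleast_2d(uv).astype(float); p=(uv-K[:2,2])/K[0,0]; th=np.linalg.norm(p,axis=1)
    d=np.c_[p*(np.sin(th)/np.maximum(th,1e-9))[:,None],np.cos(th)]@R; o=-R.T@t
    return o+d*((zw-o[2])/d[:,2])[:,None]
def totool(dw):
    from scipy.spatial.transform import Rotation as Ro
    q=status.state()["tool_rot"]; return Ro.from_quat([q[1],q[2],q[3],q[0]]).inv().apply(dw)*1000
E
python3 - <<'E'
from h import *
im=cv2.imread("pics/w1.png")[:,:,::-1].astype(int)
g=im[190:225,305:345]; dark=(g.sum(2)<150); v,u=np.nonzero(dark); print(len(u),u.mean()+305,v.mean()+190)
b=wray([[u.mean()+305,v.mean()+190]],.147)[0];print(b)
s=status.state();tgt=np.array([(b[0]+.540)/2,(b[1]-.1325)/2,.1143]);print(tgt,totool(tgt-s["tool_pos"]))
E
```

```text
10 323.8 205.7
[ 0.54021277 -0.13428423  0.147     ]
[ 0.54010639 -0.13339211  0.1143    ] [  0.31444282   0.83157876 116.82260206]
```

```bash
python3 -m crank '[0,0.8,10,0,60,0,0.8,28,0,60,0,0.8,48,0,60,0,0.8,68,0,60,0,0.8,86,0,60,0,0.8,100,0,60,0,0.8,110,0,60,0,0.8,115,0,60,0,0.8,117,0,60,0,0.8,117,0,60]' && python3 -m crank '[0,0,0,0,10,0,0,0,0,10,0,0,0,0,10,0,0,0,0,10,0,0,0,0,10,0,0,0,0,10,0,0,0,0,10,0,0,0,0,10,0,0,0,0,10,0,0,0,0,10]'
```

```text
time: 3.7
tool_pos: [0.5404, -0.1321, 0.1147]
tool_rot: [0.0, 0.118, 0.993, -0.0]
contact_force: [0.3, 0.1, -0.1]
gripper_width: 0.599
time: 4.7
tool_pos: [0.5406, -0.1328, 0.1152]
tool_rot: [0.001, 0.118, 0.993, -0.001]
contact_force: [-1.0, -3.1, 5.9]
gripper_width: 0.239
```

```bash
python3 -m crank '[0,0,-6,0,10,0,0,-18,0,10,0,0,-34,0,10,0,0,-54,0,10,0,0,-76,0,10,0,0,-98,0,10,0,0,-118,0,10,0,0,-134,0,10,0,0,-145,0,10,0,0,-150,0,10]'
python3 - <<'E'
from h import *
s=status.state();print(s["tool_pos"],s["contact_force"])
t=np.array([.5303,.234,s["tool_pos"][2]]);print(totool(t-s["tool_pos"]))
im,d=vision.grab_frame("scene");save("s2",im[100:300,180:460])
E
```

```text
time: 5.7
tool_pos: [0.5405, -0.1317, 0.2659]
tool_rot: [0.001, 0.117, 0.993, 0.0]
contact_force: [0.4, 0.1, -2.2]
gripper_width: 0.241
[ 0.54045188 -0.13174037  0.26593857] [ 0.40957417  0.06183025 -2.18403038]
[9.52133014e+01 3.53275387e+02 6.91232499e-02]
```

View pics/s2.png

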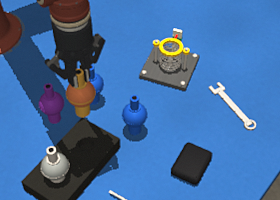

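The crop shows the copper vessel lifted clear at about (82,90), hanging upright, with the grey vessel still in the foam. Next is the move over the cradle.

```bash
python3 -m crank '[3,11,0,0,10,10,36,0,0,10,20,73,0,0,10,31,115,0,0,10,42,157,0,0,10,54,199,0,0,10,65,241,0,0,10,75,280,0,0,10,83,308,0,0,10,88,326,0,0,10]' && python3 -m crank '[3,13,0,0,10,6,22,0,0,10,7,27,0,0,10,7,27,0,0,10,7,27,0,0,10,7,27,0,0,10,7,27,0,0,10,7,27,0,0,10,7,27,0,0,10,7,27,0,0,10]'
python3 - <<'E'
from h import *
s=status.state();print(s["tool_pos"],s["contact_force"])
im,d=vision.grab_frame("wrist");save("w2",im)
im,d=vision.grab_frame("scene");save("s3",cv2.resize(im[60:220,290:410],None,fx=4,fy=4,interpolation=cv2.INTER_NEAREST)[:600])
for cam in ("top","scene"):
    im,d=vision.grab_frame(cam)
    P,u,v=pts(cam,d,np.ones(d.shape,bool));rgb=im[v,u].astype(int)
    m=(P[:,2]>.19)&(P[:,2]<.27)&(rgb[:,0]>rgb[:,2]+60)&(rgb[:,0]>1.2*rgb[:,1])&(np.hypot(P[:,0]-.53,P[:,1]-.235)<.05)
    if m.sum()<30: print(cam,m.sum());continue
    from scipy.optimize import least_squares
    Q=P[m];r=least_squares(lambda c:np.linalg.norm(Q-c,axis=1)-.032,[.53,.234,.232],loss="soft_l1",f_scale=.002);print(cam,m.sum(),r.x.round(4))
E
```

```text
time: 6.75
tool_pos: [0.529, 0.2083, 0.2625]
tool_rot: [-0.002, 0.116, 0.993, -0.0]
contact_force: [0.2, -0.4, -2.3]
gripper_width: 0.24
time: 7.75
tool_pos: [0.5302, 0.2333, 0.2644]
tool_rot: [0.0, 0.118, 0.993, -0.0]
contact_force: [0.5, 0.3, -2.4]
gripper_width: 0.236
[0.53022356 0.23328464 0.26436321] [ 0.46364932  0.31402583 -2.44302972]
top 253 [0.5302 0.2355 0.23  ]
scene 452 [0.5316 0.2319 0.2295]
```

View pics/w2.png

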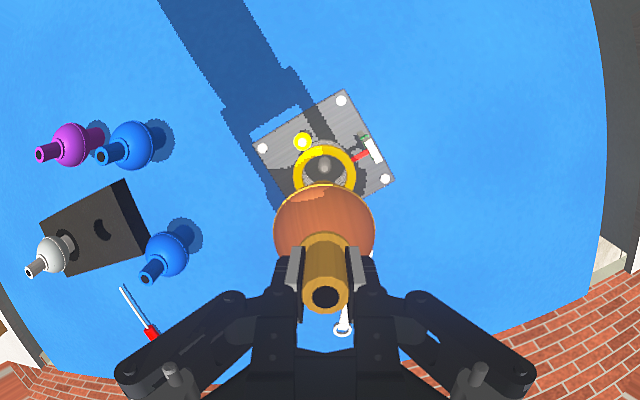

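View pics/s3.png

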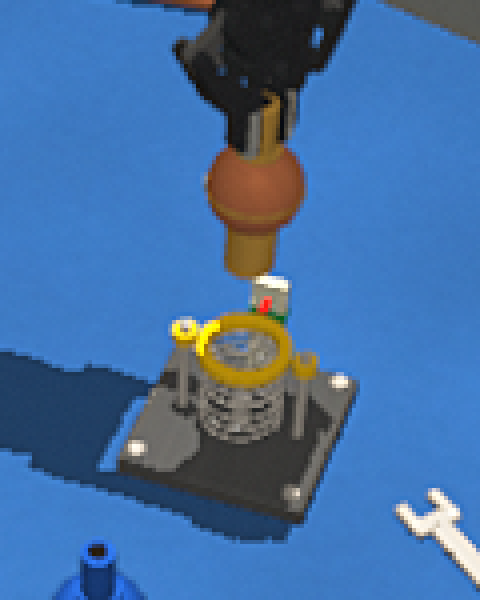

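The wrist view shows the pin at about (324,170), the ball (323,230) and the boss (325,297) all on one column, so the alignment across the jaws is good. The scene crop shows the vessel upright above the ring. Both fixed cameras put the ball 1–1.5 mm too far in +y relative to the ring, so I correct 0.7 mm and descend.

```bash
python3 -m crank '[0,-0.7,5,0,10,0,-0.7,15,0,10,0,-0.7,29,0,10,0,-0.7,45,0,10,0,-0.7,61,0,10,0,-0.7,77,0,10,0,-0.7,90,0,10,0,-0.7,99,0,10,0,-0.7,104,0,10,0,-0.7,106,0,10]' && python3 -m crank '[0,0,1,0,10,0,0,3,0,10,0,0,4,0,10,0,0,6,0,10,0,0,7,0,10,0,0,8,0,10,0,0,9,0,10,0,0,10,0,10,0,0,10,0,10,0,0,10,0,10]'
```

```text
time: 8.95
tool_pos: [0.53, 0.2327, 0.1578]
tool_rot: [-0.0, 0.118, 0.993, -0.0]
contact_force: [-0.7, -0.1, -1.9]
gripper_width: 0.238
time: 9.95
tool_pos: [0.53, 0.2327, 0.1483]
tool_rot: [0.0, 0.118, 0.993, 0.0]
contact_force: [-0.6, 0.3, -1.8]
gripper_width: 0.239
```

```bash
python3 -m crank '[0,0,1,0,10,0,0,2,0,10,0,0,3,0,10,0,0,4,0,10,0,0,5,0,10,0,0,6,0,10,0,0,7,0,10,0,0,8,0,10,0,0,8,0,10,0,0,8,0,10]'
```

```text
time: 10.95
tool_pos: [0.5306, 0.2329, 0.1409]
tool_rot: [0.001, 0.118, 0.993, 0.0]
contact_force: [1.5, 0.4, 4.9]
gripper_width: 0.239
```

```bash
python3 -m crank '[0,0,1.5,0,10,0,0,3,0,10,0,0,4.5,0,10,0,0,6,0,10,0,0,7.5,0,10,0,0,9,0,10,0,0,10,0,10,0,0,11,0,10,0,0,11.5,0,10,0,0,11.5,0,10]'
python3 - <<'E'
from h import *
for i in range(3): s=status.state();print(s["tool_pos"],s["contact_force"])
for cam in("top","scene"):
    im,d=vision.grab_frame(cam);P,u,v=pts(cam,d,np.ones(d.shape,bool));rgb=im[v,u].astype(int)
    if cam=="scene": save("s4",cv2.resize(im[80:220,290:410],None,fx=4,fy=4,interpolation=cv2.INTER_CUBIC))
    m=(rgb[:,0]>110)&(rgb[:,1]>.8*rgb[:,0])&(rgb[:,2]<.5*rgb[:,0])&(P[:,2]>.05)&(P[:,2]<.1)&(np.hypot(P[:,0]-.53,P[:,1]-.234)<.037)
    print(cam,"ring z",m.sum(),np.percentile(P[m,2],[10,50,75,90]).round(4))
    m=(rgb[:,0]>rgb[:,2]+60)&(rgb[:,0]>1.25*rgb[:,1])&(P[:,2]>.085)&(P[:,2]<.13)&(np.hypot(P[:,0]-.53,P[:,1]-.234)<.035)
    from scipy.optimize import least_squares
    Q=P[m];r=least_squares(lambda c:np.linalg.norm(Q-c,axis=1)-.032,[.53,.234,.096],loss="soft_l1",f_scale=.002);print("ball",m.sum(),r.x.round(4))
im,d=vision.grab_frame("wrist");save("w4",im)
E
```

```text
time: 11.95
tool_pos: [0.5309, 0.2329, 0.1304]
tool_rot: [0.001, 0.118, 0.993, 0.0]
contact_force: [-1.4, 0.8, 9.6]
gripper_width: 0.236
[0.53085083 0.23291449 0.13043484] [-1.41451806  0.79796301  9.5601924 ]
[0.53085083 0.23291449 0.13043484] [-1.41451806  0.79796301  9.5601924 ]
[0.53085083 0.23291449 0.13043484] [-1.41451806  0.79796301  9.5601924 ]
top ring z 26 [0.0712 0.0763 0.0775 0.0784]
ball 117 [0.5304 0.2354 0.0964]
scene ring z 11 [0.0689 0.074  0.0758 0.0778]
ball 304 [0.5313 0.2322 0.0967]
```

View pics/s4.png

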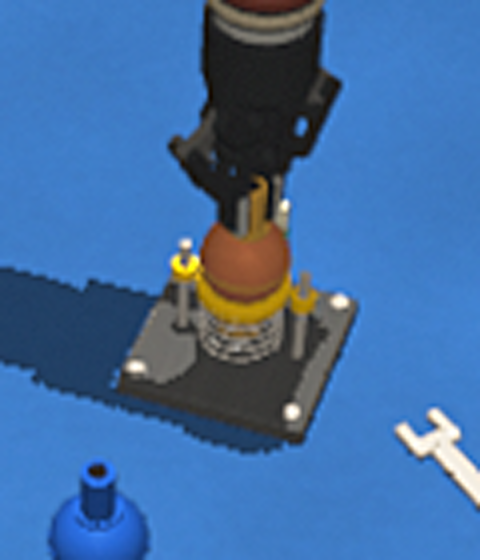

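View pics/w4.png

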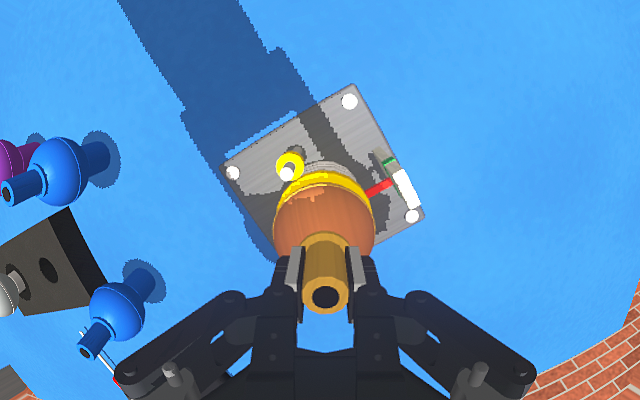

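The scene view shows the ball in the ring, which has moved down level on its rods, with the vessel upright. The wrist view shows the red pointer at about (380,188) next to the post's green band. The ball height (0.0965), the TCP height and the force change (about 11.5 N) all put the ring 12–14.5 mm down. I let it settle for a second, then hand in.

```bash
python3 -m crank '[0,0,0.5,0,10,0,0,0.5,0,10,0,0,0.5,0,10,0,0,0.5,0,10,0,0,0.5,0,10,0,0,0.5,0,10,0,0,0.5,0,10,0,0,0.5,0,10,0,0,0.5,0,10,0,0,0.5,0,10]' && python3 -c "from plant import order;print(order.job_done())"
```

```text
time: 13.1
tool_pos: [0.5308, 0.2329, 0.1301]
tool_rot: [0.001, 0.118, 0.993, 0.0]
contact_force: [0.0, -0.0, 10.7]
gripper_width: 0.242
the job is handed in; nothing more can be done
None
```

The copper vessel is out of the foam with its socket down over the gauge pin. It is pressed upright with the ring about 14 mm down, inside the green band's 10–20 mm. I handed the job in at about 13 s, still gripping and pressing.

**Last checks:**
- **Ball height:** the ball centre was at 0.0965 m in both fixed cameras, which means 14–15 mm of travel.
- **Ring top:** its height read about 0.074–0.078 m, or 12–16 mm of travel. Few pixels were visible, so this is the roughest check.
- **Tool height:** the tool point was at 0.130 m, or about 15 mm.
- **Force:** the final reading was 10.7 N. With the vessel's weight added, that is about 12.6 N, against 12–13 N expected, and there was no sign of the ring on its stop.
- **Pointer:** the wrist view showed the red pointer beside the post's green band, but I did not measure it there directly.

**Small disagreement:** the top and scene cameras differed by about 3 mm in absolute y. I used the ball's position relative to the ring instead, and sideways forces stayed under about 2 N.

The arm made no contact with the grey vessel, the tools or the pouch.

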